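# Pistons to the assembly tray, in order

### The arm

A 6-joint arm with a two-finger parallel gripper is mounted at the origin on the work surface. World frame = base frame: x ahead of the robot, y to its left, z up, the work surface at z = 0. Lengths are in m, angles in rad, forces in N, time in s.
With the tool pointing down it reaches from about 0.35 to 0.975 m from the base axis. Payload 7.1 kg.
Tool frame: the origin (TCP) lies between the finger pads; the fingertips stand 8 mm ahead of it and the grasp point (between the pads) lies 11 mm behind it; z points along the fingers, x is the direction in which the jaws open and shut, and the axes are right-handed (so a half turn about z gives the same grasp; the last joint's range is limited). The gripper opens to 88 mm and grips with 3 to 60 N. Pads are 20 mm wide; open, the fingers measure 115 mm over their backs; the gripper's body (75 mm by 178 mm) begins 61 mm behind the grasp point.
Start: joints at [-1.184, 0.423, 1.63, -0, 1.089, -0.019], TCP at [0.247, -0.574, 0.231] pointing down, gripper open.
Joint ranges: [-3, 3], [-0.9, 2.11], [0.09, 2.58], [-1.31, 4.45], [0.11, 2.69], [-2.54, 2.54]. Speed limits (rad/s): [2.39, 2.39, 3.01, 3.14, 3.14, 3.14].

### API

Orientations are given as a unit quaternion [x, y, z, w].
In Python, from station import state, grab_frame, calibration, job_done gives the robot as it stands. The module is installed in compiled form; this text tells all that it offers.
- The arm moves only by the tool send_rows, never from a script. Its argument "plan" is a list of rows, each an object with "linear": the shift along the tool's x, y, z in mm, a list of three; "yaw": the turn about the tool's z in rad. A call has 1 to 8 rows; each row shifts and turns the commanded pose from where the row before left it, along the tool's axes as they then stand; what a row does not reach is not made up. A row lasts 1/12 s, in which the tool goes at most 41.7 mm and 7.16 degrees, less where a joint would pass 70% of its speed; a pose out of reach is approached as far as the arm can. A call with a gripper value outside its range is refused whole. "claw" is the opening, from 0 (shut) to 1 (fully open), set as the call begins (left out, the last holds). The fingers move at their own pace and stop on an object; "newtons" is the grip in N (left out, the last holds). Time passes only in rows, so rows that do not move let the fingers close. It gives the time, the measured TCP pose, the force and the opening at its end, in the units of the state.
- state(): the state, without advancing time (a new reading comes with each control period).
- grab_frame(name): name is "scene" or "side" or "wrist"; returns the picture (384x512x3 uint8, red, green, blue); there is no depth.
- calibration(name): a dict with "intrinsics" (3x3 intrinsics, pixels), "extrinsics" (4x4, takes a point from camera to world coordinates). Camera axes: x right, y down, z forward; pixel columns grow to the right and rows downward; lengths in m; the calibration is good to about 2 mm. A picture is of the moment at which its call begins: read the wrist's pose just before it. calibration takes no time and is no camera call; for the wrist camera it gives the pose at the moment of the call.
- job_done(): hands the job in, once; it reports no verdict.
The state is a dict: "time": time; "joints": joint angles; "qvel": joint speeds; "effort": joint torques, N m; "eef_pos": TCP position; "tcp_rot": TCP orientation; "ft_force": force on the tool from outside, world axes, zero at the start; "moment": the same for the moment, N m; "grip_width": finger opening in m.
Only numpy, scipy, OpenCV 4.12 (cv2) and the standard library are available. Lean on these libraries where they do the work, as an engineer would, in place of code of your own. Each camera call takes 0.05 s, during which the arm holds its last target.

### The job

Move the four washed pistons from the blue draining rack into the four white dishes of the wooden assembly tray, keeping them in the same left-to-right order as they stand in on the rack, so that each one still goes back to its own cylinder. Stand each piston crown up, flat in its dish inside the rim; set them down, do not drop them, and let go of them all.

Things in the scene. Friction and masses are not known exactly. Their poses are not given: they have to be found in the camera images.
- piston_red_mid (a point): Aluminium piston with a red stripe on its crown: a cylinder 54 mm across, 56 mm high, 0.16 kg, loose, crown up on the flat top of the blue draining rack (12 mm above the bench). The point is its centre, half-way up; z up. The pistons stand in a row about 80 mm apart, in any order; grip across the row (free for 75 mm each side of the row's line): along it the neighbours are too close.
- piston_yellow_mid (a point): Aluminium piston with a yellow stripe on its crown: a cylinder 54 mm across, 56 mm high, 0.16 kg, loose, crown up on the flat top of the blue draining rack (12 mm above the bench). The point is its centre, half-way up; z up. The pistons stand in a row about 80 mm apart, in any order; grip across the row (free for 75 mm each side of the row's line): along it the neighbours are too close.
- piston_blue_mid (a point): Aluminium piston with a blue stripe on its crown: a cylinder 54 mm across, 56 mm high, 0.16 kg, loose, crown up on the flat top of the blue draining rack (12 mm above the bench). The point is its centre, half-way up; z up. The pistons stand in a row about 80 mm apart, in any order; grip across the row (free for 75 mm each side of the row's line): along it the neighbours are too close.
- piston_green_mid (a point): Aluminium piston with a green stripe on its crown: a cylinder 54 mm across, 56 mm high, 0.16 kg, loose, crown up on the flat top of the blue draining rack (12 mm above the bench). The point is its centre, half-way up; z up. The pistons stand in a row about 80 mm apart, in any order; grip across the row (free for 75 mm each side of the row's line): along it the neighbours are too close.
- seat_a: One of four identical white round dishes fixed in a row, 80 mm apart and in any order of name, on the wooden tray: 70 mm inside, 78 mm outside, rim 15 mm above the bench. Origin: centre of its underside, 7 mm above the bench; z up. A seated piston's centre is 31 mm above it. The tray lies left or right of the rack, nearly in line with it, 380 mm from middle to middle.
- seat_b: One of four identical white round dishes fixed in a row, 80 mm apart and in any order of name, on the wooden tray: 70 mm inside, 78 mm outside, rim 15 mm above the bench. Origin: centre of its underside, 7 mm above the bench; z up. A seated piston's centre is 31 mm above it. The tray lies left or right of the rack, nearly in line with it, 380 mm from middle to middle.
- seat_c: One of four identical white round dishes fixed in a row, 80 mm apart and in any order of name, on the wooden tray: 70 mm inside, 78 mm outside, rim 15 mm above the bench. Origin: centre of its underside, 7 mm above the bench; z up. A seated piston's centre is 31 mm above it. The tray lies left or right of the rack, nearly in line with it, 380 mm from middle to middle.
- seat_d: One of four identical white round dishes fixed in a row, 80 mm apart and in any order of name, on the wooden tray: 70 mm inside, 78 mm outside, rim 15 mm above the bench. Origin: centre of its underside, 7 mm above the bench; z up. A seated piston's centre is 31 mm above it. The tray lies left or right of the rack, nearly in line with it, 380 mm from middle to middle.
Things that resemble listed ones, but are neither listed nor needed, are in the scene too. What is shaped like the part that bears piston_blue_mid but purple is not meant. What is shaped like the part that bears piston_yellow_mid but purple is not meant.

How it is judged:
By the outcome, as a careful person would: the job done as asked, in the order asked, and still so for the second after the job is handed in, with the robot touching nothing.
It also fails if it takes over 96 s, if anything falls off the work surface, if the arm or the gripper's body presses on something with over 40 N, if the wrist force passes 120 N, or if a joint passes its speed limit or range.

## Working session

There is one attempt and no reset: what is moved stays moved. The work goes in short steps, Python scripts to look and compute and a tool call to move; the robot and the scene stay as the last step left them, time stands still between calls to the robot, and variables do not carry over. Pictures are saved under pics/ and viewed, and the job is handed in when it is done.

Besides the shell and the picture viewer there is one more tool, called after "Request:" as name(argument=value, ...), one argument or row to a line, values as JSON. send_rows: Moves the arm, as the interface text tells. Its arguments: {"type":"object","properties":{"plan":{"type":"array","items":{"type":"object","properties":{"linear":{"type":"array","items":{"type":"number"}},"yaw":{"type":"number"}}}},"claw":{"type":"number"},"newtons":{"type":"number"}},"required":["plan"]}

```bash
mkdir -p pics
python3 - <<'E'
from station import *
import cv2
s=state();print(s)
for n in("scene","side","wrist"):
    c=calibration(n);print(n,c["intrinsics"].round(1).tolist(),c["extrinsics"].round(3).tolist())
    cv2.imwrite(f"pics/a_{n}.png",cv2.cvtColor(grab_frame(n),cv2.COLOR_RGB2BGR))
E
```

```text
{'time': 0.0, 'joints': array([-1.18401621e+00,  4.23854950e-01,  1.63065827e+00, -3.42587963e-05,
        1.08859182e+00, -1.90268292e-02]), 'qvel': array([-0.00105196, -0.00021773, -0.00065696,  0.00059678, -0.00147233,
        0.00216138]), 'effort': array([-1.43067016e-03, -5.44638026e+01, -2.73667610e+01,  6.43472141e-02,
        2.28814781e-02, -1.11274171e-04]), 'eef_pos': array([ 0.24652607, -0.57375176,  0.22990534]), 'tcp_rot': array([ 8.35097035e-01, -5.50102145e-01, -6.32047903e-04, -4.15420663e-04]), 'ft_force': array([0.27018723, 0.70674703, 0.63459645]), 'moment': array([ 0.00141651, -0.00536419, -0.03552782]), 'grip_width': 0.08776849190038608}
scene [[417.8, 0.0, 258.2], [0.0, 417.8, 191.1], [0.0, 0.0, 1.0]] [[-0.029, 0.594, -0.804, 1.275], [0.999, 0.029, -0.014, 0.029], [0.015, -0.804, -0.595, 0.621], [0.0, 0.0, 0.0, 1.0]]
side [[375.9, 0.0, 261.2], [0.0, 375.9, 192.3], [0.0, 0.0, 1.0]] [[-0.94, -0.21, 0.268, 0.278], [-0.34, 0.583, -0.738, 0.614], [-0.001, -0.785, -0.619, 0.558], [0.0, 0.0, 0.0, 1.0]]
wrist [[309.6, 0.0, 252.6], [0.0, 309.6, 191.3], [0.0, 0.0, 1.0]] [[0.395, -0.874, -0.283, 0.325], [-0.919, -0.376, -0.12, -0.539], [-0.002, 0.307, -0.952, 0.384], [0.0, 0.0, 0.0, 1.0]]
```

View pics/a_scene.png

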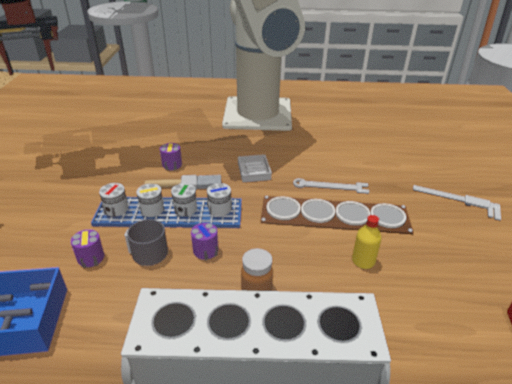

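View pics/a_side.png

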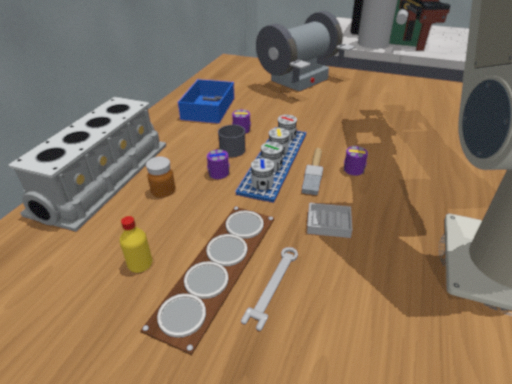

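View pics/a_wrist.png

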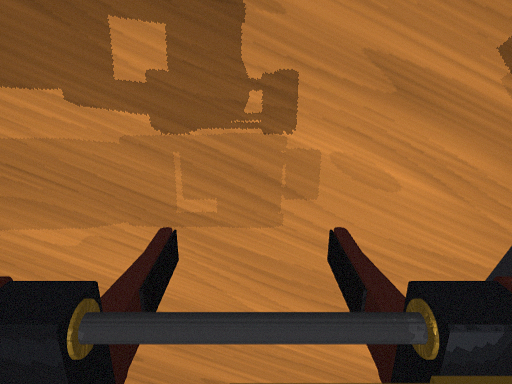

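Scene view: the rack runs red (112,190), yellow (150,190), green (183,191), blue (219,190). The dishes are at about (283,208), (318,210), (353,213) and (388,216). The purple cylinders are decoys. Next I'll measure positions.

```bash
cat > h.py <<'E'
from station import *
import cv2, numpy as np
def ray(n,uv,z,c=None):
    c=c or calibration(n);K=c["intrinsics"];T=c["extrinsics"]
    d=T[:3,:3]@np.linalg.solve(K,[uv[0],uv[1],1]);o=T[:3,3]
    return (o+d*(z-o[2])/d[2])
E
python3 - <<'E'
from h import *
for n in("scene","side"):
    im=cv2.imread(f"pics/a_{n}.png");hsv=cv2.cvtColor(im,cv2.COLOR_BGR2HSV)
    w=((hsv[...,1]<45)&(hsv[...,2]>165)).astype(np.uint8)
    k,l,st,ce=cv2.connectedComponentsWithStats(w)
    for i in range(1,k):
        x,y,ww,hh,a=st[i]
        if 60<a<4000 and ww<70 and y>100:
            c=cv2.findContours((l==i).astype(np.uint8),0,2)[0][0]; hull=cv2.convexHull(c)
            if len(hull)<5: continue
            e=cv2.fitEllipse(hull)
            print(n,np.round(e[0],1),np.round(e[1],1),a,"z.068",ray(n,e[0],.068).round(3)[:2],"z.015",ray(n,e[0],.015).round(3)[:2], "z.010",ray(n,e[0],.010).round(3)[:2])
    for nm,lo,hi in(("red",0,8),("yel",22,34),("grn",50,75),("blu",105,125)):
        m=((hsv[...,0]>=lo)&(hsv[...,0]<=hi)&(hsv[...,1]>110)&(hsv[...,2]>80)).astype(np.uint8)
        k,l,st,ce=cv2.connectedComponentsWithStats(m)
        for i in range(1,k):
            if st[i][4]>15 and st[i][4]<400: print(n,nm,ce[i].round(1),st[i][4],ray(n,ce[i],.068).round(3)[:2])
E
```

```text
scene [184.1 185.8] [20.5 28.2] 328 z.068 [ 0.515 -0.152] z.015 [ 0.442 -0.169] z.010 [ 0.436 -0.171]
scene [211.4 180.9] [10.5 26. ] 93 z.068 [ 0.493 -0.093] z.015 [ 0.418 -0.104] z.010 [ 0.411 -0.106]
scene [111.2 189.7] [13.6 24.7] 181 z.068 [ 0.538 -0.31 ] z.015 [ 0.468 -0.342] z.010 [ 0.461 -0.345]
scene [218.4 189.7] [14.2 23.4] 144 z.068 [ 0.527 -0.073] z.015 [ 0.455 -0.083] z.010 [ 0.448 -0.084]
scene [148.4 190.2] [14.1 24.1] 175 z.068 [ 0.536 -0.228] z.015 [ 0.465 -0.252] z.010 [ 0.458 -0.254]
scene [257.  258.8] [21.4 29.1] 496 z.068 [0.735 0.019] z.015 [0.683 0.019] z.010 [0.679 0.018]
scene red [111.2 189.2] 36 [ 0.536 -0.31 ]
scene red [372.4 220.7] 118 [0.617 0.252]
scene red [509.9 312.4] 48 [0.837 0.432]
scene yel [169.5 147. ] 24 [ 0.347 -0.218]
scene yel [148.2 189.7] 37 [ 0.534 -0.228]
scene yel [ 84.3 237.6] 68 [ 0.693 -0.313]
scene grn [182.8 189.3] 23 [ 0.529 -0.152]
scene blu [218.2 189.2] 33 [ 0.525 -0.074]
scene blu [229.5 221.4] 122 [ 0.633 -0.039]
scene blu [205.9 217.6] 16 [ 0.624 -0.089]
scene blu [110.9 222.9] 136 [ 0.649 -0.276]
scene blu [179.7 223.6]
[... 349 characters left out ...]
0.524 -0.07 ] z.015 [ 0.55  -0.144] z.010 [ 0.553 -0.151]
side [313.9 169.7] [10.2 19.4] 142 z.068 [ 0.405 -0.089] z.015 [ 0.419 -0.165] z.010 [ 0.42  -0.172]
side [311.1 215.4] [10.4 25.3] 90 z.068 [0.373 0.065] z.015 [0.383 0.006] z.010 [0.384 0.   ]
side [458.7 229.4] [33.9 45.3] 838 z.068 [0.104 0.01 ] z.015 [ 0.085 -0.055] z.010 [ 0.084 -0.061]
side [268.1 291.9] [ 26.2 106.5] 837 z.068 [0.393 0.264] z.015 [0.406 0.227] z.010 [0.407 0.223]
side red [127.7 222.1] 146 [0.699 0.203]
side yel [278.4 132. ] 23 [ 0.534 -0.227]
side yel [356.4 150.9] 25 [ 0.326 -0.203]
side blu [272.5 180.5] 321 [ 0.48  -0.018]
side blu [216.9 154.5] 41 [ 0.64  -0.072]
side blu [262.  163.5] 28 [ 0.525 -0.073]
```

Run:
```python
from h import *
from scipy.spatial.transform import Rotation as R
print(R.from_quat(state()['tcp_rot']).as_matrix().round(4).tolist())
for n,boxes in(("scene",(262,195,415,232)),("side",(150,200,275,350))):
    im=cv2.imread(f"pics/a_{n}.png");hsv=cv2.cvtColor(im,cv2.COLOR_BGR2HSV)
    x0,y0,x1,y1=boxes
    m=np.zeros(im.shape[:2],np.uint8);m[y0:y1,x0:x1]=((hsv[...,1]<60)&(hsv[...,2]>110))[y0:y1,x0:x1]
    k,l,st,ce=cv2.connectedComponentsWithStats(m)
    cs=[]
    for i in range(1,k):
        if st[i][4]>150:
            c=cv2.findContours((l==i).astype(np.uint8),0,1)[0][0];hull=cv2.convexHull(c)
            P=np.array([ray(n,p[0],.015)[:2] for p in hull],np.float32)
            cc,r=cv2.minEnclosingCircle(P)
            A=np.c_[2*P,np.ones(len(P))];q=np.linalg.lstsq(A,(P**2).sum(1),rcond=None)[0]
            print(n,st[i][:5],"fit",q[:2].round(4),np.sqrt(q[2]+q[0]**2+q[1]**2).round(4),np.round(cc,4),round(r,4))
    cv2.imwrite(f"pics/m_{n}.png",m*255)
```

```text
[[0.3947, -0.9188, -0.0004], [-0.9188, -0.3947, 0.0011], [-0.0012, -0.0, -1.0]]
scene [ 266  196  141   32 2646] fit [0.5082 0.194 ] 0.1463 [0.5218 0.1938] 0.1601
side [ 157  210  107  127 4862] fit [0.5126 0.1984] 0.14 [0.5179 0.1968] 0.1613
side [241 272  34  59 665] fit [0.4118 0.2433] 0.0521 [0.4051 0.2415] 0.0606
```

Run:
```python
from h import *
for n,boxes in(("scene",(262,195,415,232)),("side",(150,200,275,350))):
  im=cv2.imread(f"pics/a_{n}.png");hsv=cv2.cvtColor(im,cv2.COLOR_BGR2HSV)
  # metric top view of the plane z=.015, 1mm/px
  xs=np.linspace(.42,.62,401);ys=np.linspace(0,.4,801)
  c=calibration(n);T=np.linalg.inv(c["extrinsics"]);X,Y=np.meshgrid(xs,ys)
  P=np.stack([X,Y,np.full_like(X,.015),np.ones_like(X)],-1)@T.T
  uv=P[...,:3]@c["intrinsics"].T;uv=(uv[...,:2]/uv[...,2:]).astype(np.float32)
  o=cv2.remap(im,uv[...,0],uv[...,1],cv2.INTER_LINEAR)
  o=cv2.rotate(o,cv2.ROTATE_90_COUNTERCLOCKWISE)  # col = y, row = -x
  g=cv2.cvtColor(o,cv2.COLOR_BGR2HSV); m=((g[...,1]<90)&(g[...,2]>110)).astype(np.uint8)
  m=cv2.morphologyEx(m,cv2.MORPH_OPEN,cv2.getStructuringElement(2,(61,61)))
  k,l,st,ce=cv2.connectedComponentsWithStats(m)
  for i in range(1,k): print(n,st[i],"x",.62-ce[i][1]*.0005,"y",ce[i][0]*.0005,"d",2*np.sqrt(st[i][4]/np.pi)*.5)
  cv2.imwrite(f"pics/top_{n}.png",o)
```

```text
scene [   66    86   644   215 93458] x 0.522960538423677 y 0.1909237036957778 d 172.47784015045153
scene [ 346  356  203   45 7106] x 0.42886870250492537 y 0.22686581761891358 d 47.55954216791849
scene [ 201  368   66   33 1700] x 0.4266805882352941 y 0.1166214705882353 d 23.26213245840639
side [   69   104   648   199 88866] x 0.5182452569036526 y 0.19535208628721895 d 168.18717651952167
```

View pics/top_scene.png

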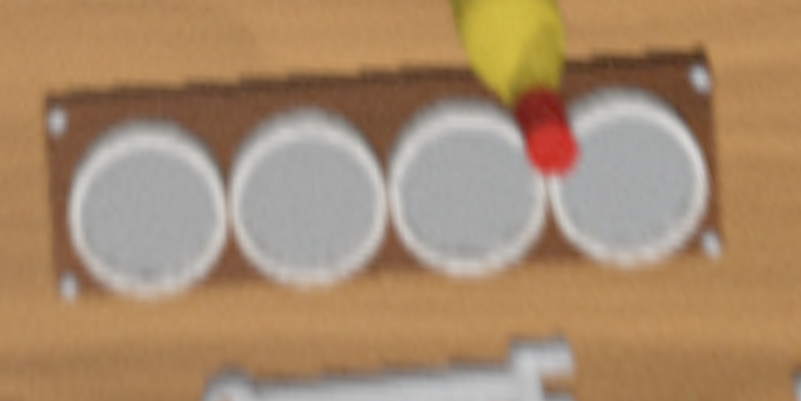

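View pics/top_side.png

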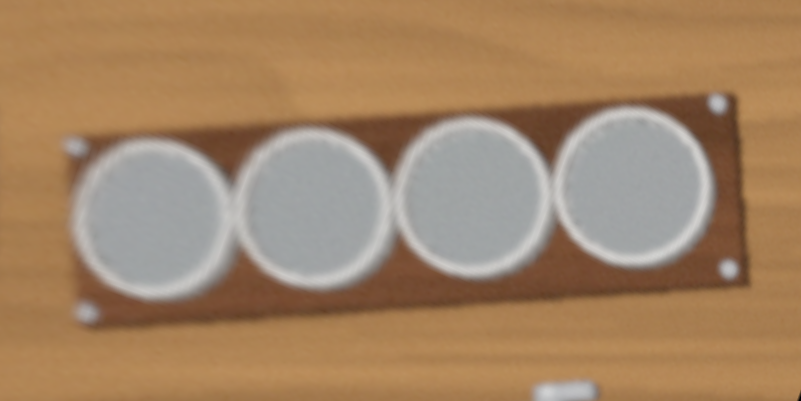

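Run:
```python
from h import *
def tri(a,b):
    Ps=[]
    for n in("scene","side"):
        c=calibration(n);Ps.append(c["intrinsics"]@np.linalg.inv(c["extrinsics"])[:3])
    p=cv2.triangulatePoints(Ps[0],Ps[1],np.array(a,float).reshape(2,1),np.array(b,float).reshape(2,1));return (p[:3]/p[3]).ravel().round(3)
print("bottle top",tri((372.4,219),(127.7,220)),"base",ray("scene",(366,262),0),ray("side",(139,266),0))
print("yel",tri((148.3,190),(278.4,132.3)),"blu",tri((218.3,189.5),(262,164)))
```

```text
bottle top [0.664 0.235 0.112] base [0.66802083 0.24122952 0.        ] [0.66194661 0.24321345 0.        ]
yel [ 0.534 -0.228  0.067] blu [ 0.524 -0.073  0.067]
```

Request:
send_rows(
  plan=[
    {"linear": [0,0,0],"yaw": -0.1165},
    {"linear": [0,0,0],"yaw": -0.1165},
    {"linear": [0,0,0],"yaw": -0.1165},
    {"linear": [0,0,0],"yaw": -0.1165},
    {"linear": [0,0,0],"yaw": -0.1165},
    {"linear": [0,0,0],"yaw": -0.1165},
    {"linear": [0,0,0],"yaw": -0.1165},
    {"linear": [0,0,0],"yaw": -0.1165},
  ],
  claw=1,
)

```text
time: 0.82
eef_pos: [0.2467, -0.574, 0.2304]
tcp_rot: [0.994, -0.113, -0.0, -0.0]
ft_force: [0.5, -1.0, -0.4]
grip_width: 0.0879
```

Request:
send_rows(
  plan=[
    {"linear": [0,0,0],"yaw": -0.1165},
    {"linear": [0,0,0],"yaw": -0.1165},
    {"linear": [0,0,0],"yaw": 0},
  ],
)

```text
time: 1.07
eef_pos: [0.2466, -0.574, 0.2304]
tcp_rot: [1.0, 0.002, -0.0, -0.0]
ft_force: [-0.6, 0.9, 0.1]
grip_width: 0.0877
```

Request:
send_rows(
  plan=[
    {"linear": [20,-27,0]},
    {"linear": [20,-27,0]},
    {"linear": [20,-27,0]},
    {"linear": [20,-27,0]},
    {"linear": [20,-27,0]},
    {"linear": [20,-27,0]},
    {"linear": [20,-27,0]},
    {"linear": [20,-27,0]},
  ],
)

```text
invalid input at $.plan[0]: expected keys linear, yaw
```

Request:
send_rows(
  plan=[
    {"linear": [20,-27,0]},
    {"linear": [20,-27,0]},
    {"linear": [20,-27,0]},
    {"linear": [20,-27,0]},
    {"linear": [20,-27,0]},
    {"linear": [20,-27,0]},
    {"linear": [20,-27,0]},
    {"linear": [4,-33,0]},
  ],
)

```text
invalid input at $.plan[0]: expected keys linear, yaw
```

Request:
send_rows(
  plan=[
    {"linear": [0,0,0]},
    {"linear": [0,0,0]},
  ],
)

```text
invalid input at $.plan[0]: expected keys linear, yaw
```

Run:
```python
from h import *
s=state();print(s['eef_pos'],s['joints'].round(3));c=calibration("wrist");print(c["extrinsics"].round(3).tolist());np.save("cw1.npy",c["extrinsics"])
cv2.imwrite("pics/w1.png",cv2.cvtColor(grab_frame("wrist"),cv2.COLOR_RGB2BGR))
```

```text
[ 0.24664557 -0.57404538  0.23039069] [-1.184  0.423  1.63  -0.     1.089 -1.188]
[[1.0, 0.004, 0.0, 0.247], [0.004, -0.952, -0.306, -0.488], [-0.001, 0.306, -0.952, 0.385], [0.0, 0.0, 0.0, 1.0]]
```

View pics/w1.png

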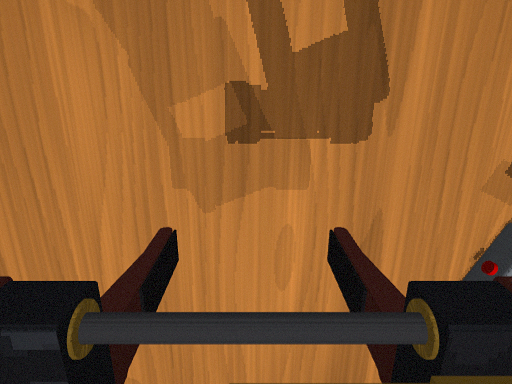

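The rows were refused because yaw is required, so the arm has not moved. The wrist view shows bare bench.

Request:
send_rows(
  plan=[
    {"linear": [22,-22,0],"yaw": 0},
    {"linear": [22,-22,0],"yaw": 0},
    {"linear": [22,-22,0],"yaw": 0},
    {"linear": [22,-22,0],"yaw": 0},
    {"linear": [22,-22,0],"yaw": 0},
    {"linear": [22,-22,0],"yaw": 0},
    {"linear": [22,-22,0],"yaw": 0},
    {"linear": [22,-22,0],"yaw": 0},
  ],
)

```text
time: 1.78
eef_pos: [0.4236, -0.397, 0.2307]
tcp_rot: [1.0, -0.002, -0.0, -0.0]
ft_force: [-0.3, 0.5, -0.7]
grip_width: 0.0878
```

Request:
send_rows(
  plan=[
    {"linear": [22,-22,0],"yaw": 0},
    {"linear": [22,-22,0],"yaw": 0},
    {"linear": [22,-22,0],"yaw": 0},
    {"linear": [22,-22,0],"yaw": 0},
    {"linear": [20,-20,0],"yaw": 0},
    {"linear": [0,0,0],"yaw": 0},
    {"linear": [0,0,0],"yaw": 0},
  ],
)

```text
time: 2.37
eef_pos: [0.5314, -0.2892, 0.2304]
tcp_rot: [1.0, -0.0, -0.0, -0.0]
ft_force: [-0.1, -0.4, 0.7]
grip_width: 0.0876
```

Run:
```python
from h import *
s=state();print(s['eef_pos'],s['joints'].round(3));c=calibration("wrist");np.save("cw1.npy",c["extrinsics"])
cv2.imwrite("pics/w2.png",cv2.cvtColor(grab_frame("wrist"),cv2.COLOR_RGB2BGR))
```

```text
[ 0.531385   -0.28915987  0.23042363] [-0.518  0.394  1.676 -0.     1.072 -0.518]
```

View pics/w2.png

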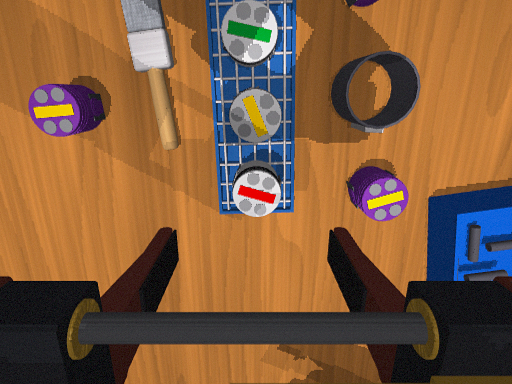

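Wrist view: red crown (257,193), yellow (256,116), green (249,31). These cross-check the measured positions.

Run:
```python
from h import *
c=dict(calibration("wrist"));c["extrinsics"]=np.load("cw1.npy")
for p in((257,193),(256,116),(249.5,31)): print(ray("wrist",p,.068,c).round(4))
```

```text
[ 0.5362 -0.3072  0.068 ]
[ 0.5349 -0.2265  0.068 ]
[ 0.5287 -0.1502  0.068 ]
```

Request:
send_rows(
  plan=[
    {"linear": [5,20,0],"yaw": 0},
    {"linear": [0,0,33],"yaw": 0},
    {"linear": [0,0,33],"yaw": 0},
    {"linear": [0,0,33],"yaw": 0},
    {"linear": [0,0,33],"yaw": 0},
    {"linear": [0,0,30],"yaw": 0},
    {"linear": [0,0,20],"yaw": 0},
    {"linear": [0,0,11],"yaw": 0},
  ],
)

```text
time: 3.08
eef_pos: [0.5331, -0.3105, 0.0347]
tcp_rot: [1.0, -0.002, -0.002, -0.001]
ft_force: [-0.9, 1.3, -0.1]
grip_width: 0.0877
```

Request:
send_rows(
  plan=[
    {"linear": [0,0,0],"yaw": 0},
    {"linear": [0,0,0],"yaw": 0},
    {"linear": [0,0,0],"yaw": 0},
    {"linear": [0,0,0],"yaw": 0},
    {"linear": [0,0,0],"yaw": 0},
    {"linear": [0,0,0],"yaw": 0},
    {"linear": [0,0,0],"yaw": 0},
  ],
  claw=0.3,
  newtons=25,
)

```text
time: 3.67
eef_pos: [0.5364, -0.3106, 0.039]
tcp_rot: [1.0, 0.0, 0.001, 0.001]
ft_force: [-1.7, 1.5, 7.5]
grip_width: 0.0536
```

Request:
send_rows(
  plan=[
    {"linear": [0,0,-8],"yaw": 0},
    {"linear": [0,0,-15],"yaw": 0},
    {"linear": [0,0,-25],"yaw": 0},
    {"linear": [0,0,-25],"yaw": 0},
    {"linear": [0,0,-25],"yaw": 0},
    {"linear": [0,0,-15],"yaw": 0},
    {"linear": [0,0,-7],"yaw": 0},
    {"linear": [0,0,0],"yaw": 0},
  ],
)

```text
time: 4.33
eef_pos: [0.5365, -0.3106, 0.1597]
tcp_rot: [1.0, 0.0, 0.001, 0.001]
ft_force: [0.0, -0.1, -2.6]
grip_width: 0.0539
```

Request:
send_rows(
  plan=[
    {"linear": [-1,-12,0],"yaw": 0},
    {"linear": [-2,-24,0],"yaw": 0},
    {"linear": [-2,-30,0],"yaw": 0},
    {"linear": [-2,-30,0],"yaw": 0},
    {"linear": [-2,-30,0],"yaw": 0},
    {"linear": [-2,-30,0],"yaw": 0},
    {"linear": [-2,-30,0],"yaw": 0},
    {"linear": [-2,-30,0],"yaw": 0},
  ],
)

```text
time: 5.0
eef_pos: [0.5188, -0.0919, 0.156]
tcp_rot: [1.0, -0.0, -0.002, -0.0]
ft_force: [0.3, 0.5, -2.1]
grip_width: 0.054
```

Request:
send_rows(
  plan=[
    {"linear": [-2,-30,0],"yaw": 0},
    {"linear": [-2,-24,0],"yaw": 0},
    {"linear": [-2,-20,0],"yaw": 0},
    {"linear": [-1,-10,0],"yaw": 0},
    {"linear": [0,0,0],"yaw": 0},
    {"linear": [0,0,0],"yaw": 0},
  ],
)

```text
time: 5.5
eef_pos: [0.5131, -0.01, 0.1569]
tcp_rot: [1.0, 0.001, -0.001, 0.0]
ft_force: [-0.6, 0.1, -2.0]
grip_width: 0.0539
```

Run:
```python
from h import *
s=state();print(s['eef_pos'],s['joints'].round(3));c=calibration("wrist");np.save("cw3.npy",c["extrinsics"])
im=cv2.cvtColor(grab_frame("wrist"),cv2.COLOR_RGB2BGR)
cv2.imwrite("pics/w3.png",im)
xs=np.linspace(.42,.62,401);ys=np.linspace(0,.4,801)
T=np.linalg.inv(c["extrinsics"]);X,Y=np.meshgrid(xs,ys)
P=np.stack([X,Y,np.full_like(X,.015),np.ones_like(X)],-1)@T.T
uv=P[...,:3]@c["intrinsics"].T;uv=(uv[...,:2]/uv[...,2:]).astype(np.float32)
o=cv2.remap(im,uv[...,0],uv[...,1],cv2.INTER_LINEAR)
cv2.imwrite("pics/top_w3.png",cv2.rotate(o,cv2.ROTATE_90_COUNTERCLOCKWISE))
```

```text
[ 0.51311399 -0.00996036  0.15693628] [-0.042  0.367  1.929 -0.     0.847 -0.044]
```

View pics/w3.png

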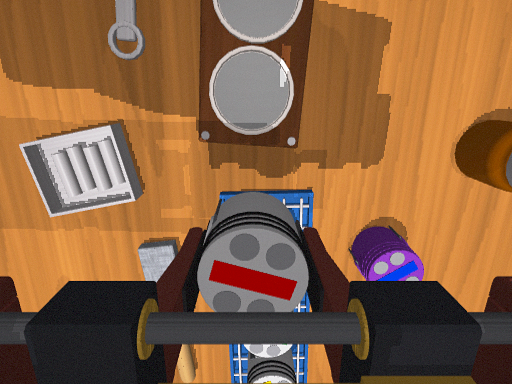

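View pics/top_w3.png

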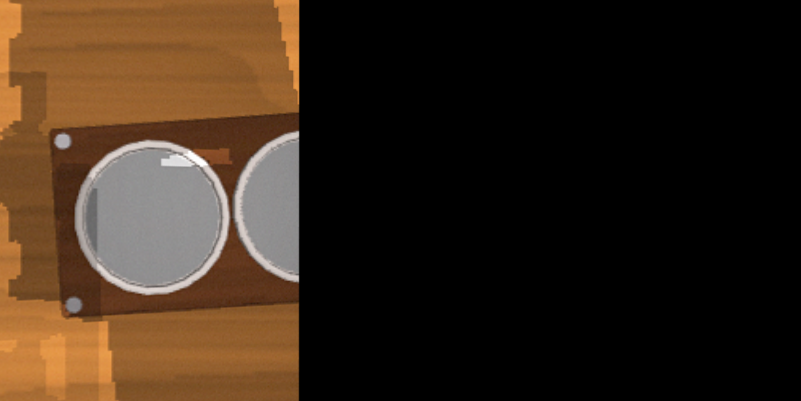

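Request:
send_rows(
  plan=[
    {"linear": [-1,-18,0],"yaw": 0},
    {"linear": [0,-28,0],"yaw": 0},
    {"linear": [0,-26,0],"yaw": 0},
    {"linear": [0,-13,0],"yaw": 0},
    {"linear": [0,0,15],"yaw": 0},
    {"linear": [0,0,30],"yaw": 0},
    {"linear": [0,0,30],"yaw": 0},
    {"linear": [0,0,20],"yaw": 0},
  ],
)

```text
time: 6.22
eef_pos: [0.5121, 0.0737, 0.0606]
tcp_rot: [1.0, -0.0, -0.001, 0.0]
ft_force: [-0.4, 0.5, -1.2]
grip_width: 0.0536
```

Request:
send_rows(
  plan=[
    {"linear": [0,0,8],"yaw": 0},
    {"linear": [0,0,4],"yaw": 0},
    {"linear": [0,0,4],"yaw": 0},
    {"linear": [0,0,3],"yaw": 0},
    {"linear": [0,0,3],"yaw": 0},
    {"linear": [0,0,0],"yaw": 0},
  ],
)

```text
time: 6.72
eef_pos: [0.5132, 0.0747, 0.0411]
tcp_rot: [1.0, -0.0, 0.001, -0.0]
ft_force: [1.1, -0.8, -1.4]
grip_width: 0.0536
```

Request:
send_rows(
  plan=[
    {"linear": [0,0,1.5],"yaw": 0},
    {"linear": [0,0,1],"yaw": 0},
    {"linear": [0,0,0.5],"yaw": 0},
    {"linear": [0,0,0],"yaw": 0},
  ],
)

```text
time: 7.05
eef_pos: [0.5128, 0.0748, 0.0378]
tcp_rot: [1.0, 0.0, 0.0, -0.0]
ft_force: [-0.3, 0.2, -2.4]
grip_width: 0.0538
```

Request:
send_rows(
  plan=[
    {"linear": [0,0,1],"yaw": 0},
    {"linear": [0,0,0],"yaw": 0},
    {"linear": [0,0,0.5],"yaw": 0},
    {"linear": [0,0,0],"yaw": 0},
  ],
)

```text
time: 7.38
eef_pos: [0.5129, 0.0749, 0.037]
tcp_rot: [1.0, 0.0, 0.0, -0.0]
ft_force: [-2.7, -0.4, 9.4]
grip_width: 0.054
```

Request:
send_rows(
  plan=[
    {"linear": [0,0,0],"yaw": 0},
    {"linear": [0,0,0],"yaw": 0},
    {"linear": [0,0,0],"yaw": 0},
    {"linear": [0,0,0],"yaw": 0},
    {"linear": [0,0,0],"yaw": 0},
  ],
  claw=1,
)

```text
time: 7.8
eef_pos: [0.5128, 0.0748, 0.0361]
tcp_rot: [1.0, -0.0, -0.0, 0.0]
ft_force: [0.1, -0.6, 0.7]
grip_width: 0.0835
```

Request:
send_rows(
  plan=[
    {"linear": [0,0,-8],"yaw": 0},
    {"linear": [0,0,-20],"yaw": 0},
    {"linear": [0,0,-30],"yaw": 0},
    {"linear": [0,0,-30],"yaw": 0},
    {"linear": [0,0,-25],"yaw": 0},
    {"linear": [0,0,-7],"yaw": 0},
    {"linear": [0,0,0],"yaw": 0},
  ],
)

```text
time: 8.38
eef_pos: [0.5142, 0.075, 0.1585]
tcp_rot: [1.0, 0.0, 0.002, -0.0]
ft_force: [0.2, 0.5, 0.1]
grip_width: 0.0878
```

Run:
```python
from h import *
print(state()['eef_pos'],state()['grip_width'])
for n in("scene","side"): cv2.imwrite(f"pics/b_{n}.png",cv2.cvtColor(grab_frame(n),cv2.COLOR_RGB2BGR))
```

```text
[0.51417408 0.07496771 0.15854745] 0.0878025143648486
```

View pics/b_side.png

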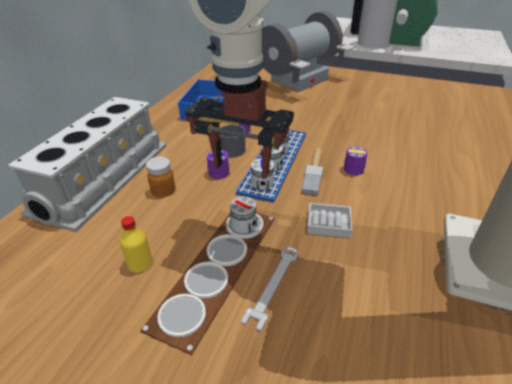

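View pics/b_scene.png

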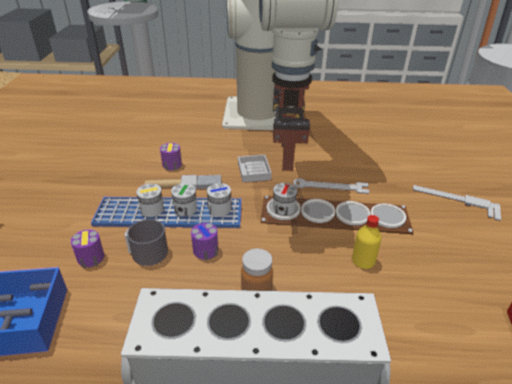

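Red (285,195 in the scene view) stands upright in the nearest dish. Yellow is next.

Request:
send_rows(
  plan=[
    {"linear": [2,15,0],"yaw": 0},
    {"linear": [2,30,0],"yaw": 0},
    {"linear": [2,30,0],"yaw": 0},
    {"linear": [2,30,0],"yaw": 0},
    {"linear": [2,30,0],"yaw": 0},
    {"linear": [2,30,0],"yaw": 0},
    {"linear": [2,30,0],"yaw": 0},
    {"linear": [2,30,0],"yaw": 0},
  ],
)

```text
time: 9.15
eef_pos: [0.5274, -0.1513, 0.154]
tcp_rot: [1.0, -0.0, -0.002, -0.001]
ft_force: [0.2, -0.8, 0.1]
grip_width: 0.088
```

Request:
send_rows(
  plan=[
    {"linear": [2,30,0],"yaw": 0},
    {"linear": [2,30,0],"yaw": 0},
    {"linear": [2,17,0],"yaw": 0},
    {"linear": [0,0,0],"yaw": 0},
    {"linear": [0,0,0],"yaw": 0},
  ],
)

```text
time: 9.57
eef_pos: [0.5336, -0.2273, 0.1541]
tcp_rot: [1.0, -0.001, -0.002, -0.001]
ft_force: [-0.1, 0.6, -0.3]
grip_width: 0.0879
```

Request:
send_rows(
  plan=[
    {"linear": [1,0,25],"yaw": 0},
    {"linear": [0,0,33],"yaw": 0},
    {"linear": [0,0,30],"yaw": 0},
    {"linear": [0,0,20],"yaw": 0},
    {"linear": [0,0,10],"yaw": 0},
    {"linear": [0,0,0],"yaw": 0},
    {"linear": [0,0,0],"yaw": 0},
  ],
)

```text
time: 10.15
eef_pos: [0.5355, -0.2263, 0.0379]
tcp_rot: [1.0, 0.0, -0.001, -0.0]
ft_force: [0.5, -0.3, 0.1]
grip_width: 0.0877
```

Request:
send_rows(
  plan=[
    {"linear": [0,0,0],"yaw": 0},
    {"linear": [0,0,0],"yaw": 0},
    {"linear": [0,0,0],"yaw": 0},
    {"linear": [0,0,0],"yaw": 0},
    {"linear": [0,0,0],"yaw": 0},
    {"linear": [0,0,0],"yaw": 0},
    {"linear": [0,0,0],"yaw": 0},
  ],
  claw=0.3,
  newtons=25,
)

```text
time: 10.73
eef_pos: [0.5357, -0.2273, 0.0387]
tcp_rot: [1.0, -0.0, 0.0, 0.0]
ft_force: [-1.6, 0.3, 5.7]
grip_width: 0.0531
```

Request:
send_rows(
  plan=[
    {"linear": [0,0,-8],"yaw": 0},
    {"linear": [0,0,-15],"yaw": 0},
    {"linear": [0,0,-25],"yaw": 0},
    {"linear": [0,0,-25],"yaw": 0},
    {"linear": [0,0,-25],"yaw": 0},
    {"linear": [0,0,-15],"yaw": 0},
    {"linear": [0,0,-7],"yaw": 0},
    {"linear": [0,0,0],"yaw": 0},
  ],
)

```text
time: 11.4
eef_pos: [0.5366, -0.2276, 0.1599]
tcp_rot: [1.0, -0.0, 0.001, 0.001]
ft_force: [0.6, -0.5, -2.2]
grip_width: 0.054
```

Request:
send_rows(
  plan=[
    {"linear": [-2,-15,0],"yaw": 0},
    {"linear": [-2,-30,0],"yaw": 0},
    {"linear": [-2,-30,0],"yaw": 0},
    {"linear": [-2,-30,0],"yaw": 0},
    {"linear": [-2,-30,0],"yaw": 0},
    {"linear": [-2,-30,0],"yaw": 0},
    {"linear": [-2,-30,0],"yaw": 0},
    {"linear": [-2,-30,0],"yaw": 0},
  ],
)

```text
time: 12.07
eef_pos: [0.5178, -0.0002, 0.1566]
tcp_rot: [1.0, -0.0, -0.002, -0.0]
ft_force: [0.6, 0.9, -1.4]
grip_width: 0.0536
```

Request:
send_rows(
  plan=[
    {"linear": [-2,-30,0],"yaw": 0},
    {"linear": [-1,-30,0],"yaw": 0},
    {"linear": [0,-30,0],"yaw": 0},
    {"linear": [0,-30,0],"yaw": 0},
    {"linear": [0,-25,0],"yaw": 0},
    {"linear": [0,-13,0],"yaw": 0},
    {"linear": [0,0,0],"yaw": 0},
    {"linear": [0,0,0],"yaw": 0},
  ],
)

```text
time: 12.73
eef_pos: [0.5156, 0.156, 0.1571]
tcp_rot: [1.0, 0.001, -0.001, 0.0]
ft_force: [-0.3, -1.1, -1.2]
grip_width: 0.0545
```

Request:
send_rows(
  plan=[
    {"linear": [1,0,15],"yaw": 0},
    {"linear": [0,0,30],"yaw": 0},
    {"linear": [0,0,30],"yaw": 0},
    {"linear": [0,0,20],"yaw": 0},
    {"linear": [0,0,10],"yaw": 0},
    {"linear": [0,0,6],"yaw": 0},
    {"linear": [0,0,4],"yaw": 0},
    {"linear": [0,0,2],"yaw": 0},
  ],
)

```text
time: 13.4
eef_pos: [0.5182, 0.1554, 0.0414]
tcp_rot: [1.0, -0.0, 0.0, -0.0]
ft_force: [0.2, -0.1, -1.4]
grip_width: 0.0536
```

Request:
send_rows(
  plan=[
    {"linear": [0,0,1.5],"yaw": 0},
    {"linear": [0,0,1],"yaw": 0},
    {"linear": [0,0,0.5],"yaw": 0},
    {"linear": [0,0,0.5],"yaw": 0},
    {"linear": [0,0,0],"yaw": 0},
  ],
)

```text
time: 13.82
eef_pos: [0.518, 0.1559, 0.0381]
tcp_rot: [1.0, 0.0, 0.0, -0.0]
ft_force: [-0.3, -0.3, -2.0]
grip_width: 0.0536
```

Request:
send_rows(
  plan=[
    {"linear": [0,0,1],"yaw": 0},
    {"linear": [0,0,0],"yaw": 0},
    {"linear": [0,0,0.5],"yaw": 0},
    {"linear": [0,0,0],"yaw": 0},
  ],
)

```text
time: 14.15
eef_pos: [0.5178, 0.1559, 0.0367]
tcp_rot: [1.0, 0.0, 0.0, -0.0]
ft_force: [-2.1, -0.8, 4.7]
grip_width: 0.0535
```

Request:
send_rows(
  plan=[
    {"linear": [0,0,0.3],"yaw": 0},
    {"linear": [0,0,0],"yaw": 0},
  ],
)

```text
time: 14.32
eef_pos: [0.5177, 0.1558, 0.0367]
tcp_rot: [1.0, 0.0, 0.0, -0.0]
ft_force: [-2.5, -0.1, 8.6]
grip_width: 0.0537
```

Request:
send_rows(
  plan=[
    {"linear": [0,0,0],"yaw": 0},
    {"linear": [0,0,0],"yaw": 0},
    {"linear": [0,0,0],"yaw": 0},
    {"linear": [0,0,0],"yaw": 0},
    {"linear": [0,0,0],"yaw": 0},
    {"linear": [0,0,0],"yaw": 0},
  ],
  claw=1,
)

```text
time: 14.82
eef_pos: [0.5177, 0.1558, 0.0358]
tcp_rot: [1.0, -0.0, -0.0, 0.0]
ft_force: [-0.6, 0.5, -0.5]
grip_width: 0.0874
```

Request:
send_rows(
  plan=[
    {"linear": [0,0,-8],"yaw": 0},
    {"linear": [0,0,-20],"yaw": 0},
    {"linear": [0,0,-30],"yaw": 0},
    {"linear": [0,0,-30],"yaw": 0},
    {"linear": [0,0,-25],"yaw": 0},
    {"linear": [0,0,-7],"yaw": 0},
    {"linear": [0,0,0],"yaw": 0},
  ],
)

```text
time: 15.4
eef_pos: [0.5192, 0.1562, 0.1584]
tcp_rot: [1.0, 0.0, 0.002, -0.001]
ft_force: [-0.2, 0.1, -0.6]
grip_width: 0.0881
```

Request:
send_rows(
  plan=[
    {"linear": [1,15,0],"yaw": 0},
    {"linear": [1,30,0],"yaw": 0},
    {"linear": [1,30,0],"yaw": 0},
    {"linear": [1,30,0],"yaw": 0},
    {"linear": [1,30,0],"yaw": 0},
    {"linear": [1,30,0],"yaw": 0},
    {"linear": [1,30,0],"yaw": 0},
    {"linear": [1,30,0],"yaw": 0},
  ],
)

```text
time: 16.07
eef_pos: [0.5244, -0.0705, 0.1542]
tcp_rot: [1.0, 0.0, -0.001, -0.0]
ft_force: [0.2, 0.2, 0.1]
grip_width: 0.0881
```

Request:
send_rows(
  plan=[
    {"linear": [1,30,0],"yaw": 0},
    {"linear": [1,30,0],"yaw": 0},
    {"linear": [1,22,0],"yaw": 0},
    {"linear": [1,0,0],"yaw": 0},
    {"linear": [0,0,0],"yaw": 0},
  ],
)

```text
time: 16.48
eef_pos: [0.5289, -0.1518, 0.1543]
tcp_rot: [1.0, -0.001, -0.001, -0.0]
ft_force: [-0.1, 0.2, -0.0]
grip_width: 0.0877
```

Run:
```python
from h import *
print(state()['eef_pos'],state()['grip_width'])
for n in("scene","wrist"): cv2.imwrite(f"pics/c_{n}.png",cv2.cvtColor(grab_frame(n),cv2.COLOR_RGB2BGR))
```

```text
[ 0.5288584  -0.15176695  0.15434917] 0.08767568289741305
```

View pics/c_scene.png

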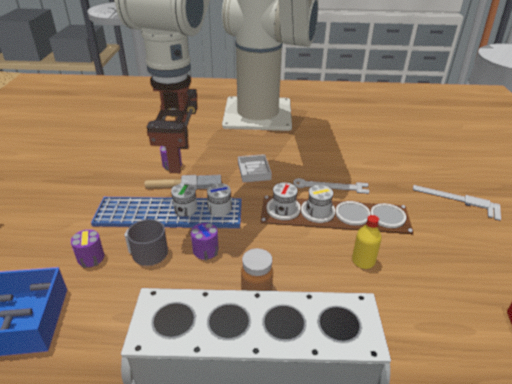

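Red (285,195) and yellow (320,197) are in the first two dishes; green is next.

Request:
send_rows(
  plan=[
    {"linear": [0,0,25],"yaw": 0},
    {"linear": [0,0,33],"yaw": 0},
    {"linear": [0,0,30],"yaw": 0},
    {"linear": [0,0,20],"yaw": 0},
    {"linear": [0,0,10],"yaw": 0},
    {"linear": [0,0,0],"yaw": 0},
    {"linear": [0,0,0],"yaw": 0},
  ],
)

```text
time: 17.17
eef_pos: [0.5298, -0.1504, 0.0379]
tcp_rot: [1.0, 0.001, -0.0, -0.0]
ft_force: [-0.6, -0.1, -0.3]
grip_width: 0.0878
```

Request:
send_rows(
  plan=[
    {"linear": [0,0,0],"yaw": 0},
    {"linear": [0,0,0],"yaw": 0},
    {"linear": [0,0,0],"yaw": 0},
    {"linear": [0,0,0],"yaw": 0},
    {"linear": [0,0,0],"yaw": 0},
    {"linear": [0,0,0],"yaw": 0},
    {"linear": [0,0,0],"yaw": 0},
  ],
  claw=0.3,
  newtons=25,
)

```text
time: 17.75
eef_pos: [0.5298, -0.1513, 0.0383]
tcp_rot: [1.0, -0.0, 0.0, 0.0]
ft_force: [-1.9, 0.4, 6.5]
grip_width: 0.0537
```

Request:
send_rows(
  plan=[
    {"linear": [0,0,-8],"yaw": 0},
    {"linear": [0,0,-15],"yaw": 0},
    {"linear": [0,0,-25],"yaw": 0},
    {"linear": [0,0,-25],"yaw": 0},
    {"linear": [0,0,-25],"yaw": 0},
    {"linear": [0,0,-15],"yaw": 0},
    {"linear": [0,0,-7],"yaw": 0},
    {"linear": [0,0,0],"yaw": 0},
  ],
)

```text
time: 18.42
eef_pos: [0.5306, -0.1515, 0.1596]
tcp_rot: [1.0, -0.0, 0.001, 0.0]
ft_force: [0.5, 0.6, -2.1]
grip_width: 0.0532
```

Request:
send_rows(
  plan=[
    {"linear": [-1,-15,0],"yaw": 0},
    {"linear": [-1,-30,0],"yaw": 0},
    {"linear": [-1,-30,0],"yaw": 0},
    {"linear": [-1,-30,0],"yaw": 0},
    {"linear": [-1,-30,0],"yaw": 0},
    {"linear": [-1,-30,0],"yaw": 0},
    {"linear": [-1,-30,0],"yaw": 0},
    {"linear": [-1,-30,0],"yaw": 0},
  ],
)

```text
time: 19.08
eef_pos: [0.5205, 0.0751, 0.1564]
tcp_rot: [1.0, -0.0, -0.001, 0.0]
ft_force: [0.8, -0.3, -1.1]
grip_width: 0.0534
```

Request:
send_rows(
  plan=[
    {"linear": [0,-30,0],"yaw": 0},
    {"linear": [0,-30,0],"yaw": 0},
    {"linear": [0,-30,0],"yaw": 0},
    {"linear": [0,-30,0],"yaw": 0},
    {"linear": [0,-27,0],"yaw": 0},
    {"linear": [0,-15,0],"yaw": 0},
    {"linear": [0,0,0],"yaw": 0},
    {"linear": [0,0,0],"yaw": 0},
  ],
)

```text
time: 19.75
eef_pos: [0.521, 0.2356, 0.1568]
tcp_rot: [1.0, 0.001, -0.001, 0.001]
ft_force: [0.6, -0.8, -2.1]
grip_width: 0.0535
```

Request:
send_rows(
  plan=[
    {"linear": [0,0,15],"yaw": 0},
    {"linear": [0,0,30],"yaw": 0},
    {"linear": [0,0,30],"yaw": 0},
    {"linear": [0,0,20],"yaw": 0},
    {"linear": [0,0,10],"yaw": 0},
    {"linear": [0,0,6],"yaw": 0},
    {"linear": [0,0,4],"yaw": 0},
    {"linear": [0,0,2],"yaw": 0},
  ],
)

```text
time: 20.42
eef_pos: [0.5223, 0.2354, 0.0411]
tcp_rot: [1.0, -0.0, 0.0, -0.0]
ft_force: [-0.6, -0.6, -1.5]
grip_width: 0.0539
```

Request:
send_rows(
  plan=[
    {"linear": [0,0,1.5],"yaw": 0},
    {"linear": [0,0,1],"yaw": 0},
    {"linear": [0,0,0.5],"yaw": 0},
    {"linear": [0,0,0.5],"yaw": 0},
    {"linear": [0,0,0],"yaw": 0},
  ],
)

```text
time: 20.83
eef_pos: [0.5219, 0.2359, 0.0378]
tcp_rot: [1.0, 0.0, 0.0, -0.0]
ft_force: [1.2, -0.3, -2.2]
grip_width: 0.0534
```

Request:
send_rows(
  plan=[
    {"linear": [0,0,1],"yaw": 0},
    {"linear": [0,0,0],"yaw": 0},
    {"linear": [0,0,0.7],"yaw": 0},
    {"linear": [0,0,0],"yaw": 0},
  ],
)

```text
time: 21.17
eef_pos: [0.5217, 0.2358, 0.0363]
tcp_rot: [1.0, 0.0, -0.0, -0.0]
ft_force: [-2.5, -0.5, 6.4]
grip_width: 0.0537
```

Request:
send_rows(
  plan=[
    {"linear": [0,0,0],"yaw": 0},
    {"linear": [0,0,0],"yaw": 0},
    {"linear": [0,0,0],"yaw": 0},
    {"linear": [0,0,0],"yaw": 0},
    {"linear": [0,0,0],"yaw": 0},
    {"linear": [0,0,0],"yaw": 0},
  ],
  claw=1,
)

```text
time: 21.67
eef_pos: [0.5218, 0.2358, 0.0356]
tcp_rot: [1.0, 0.0, -0.0, -0.0]
ft_force: [-0.2, -0.0, -0.3]
grip_width: 0.0869
```

Request:
send_rows(
  plan=[
    {"linear": [0,0,-8],"yaw": 0},
    {"linear": [0,0,-20],"yaw": 0},
    {"linear": [0,0,-30],"yaw": 0},
    {"linear": [0,0,-30],"yaw": 0},
    {"linear": [0,0,-25],"yaw": 0},
    {"linear": [0,0,-7],"yaw": 0},
    {"linear": [0,0,0],"yaw": 0},
  ],
)

```text
time: 22.25
eef_pos: [0.5231, 0.2364, 0.1583]
tcp_rot: [1.0, -0.0, 0.002, -0.001]
ft_force: [-0.3, 0.7, -0.6]
grip_width: 0.088
```

Request:
send_rows(
  plan=[
    {"linear": [1,15,0],"yaw": 0},
    {"linear": [1,30,0],"yaw": 0},
    {"linear": [1,30,0],"yaw": 0},
    {"linear": [0,30,0],"yaw": 0},
    {"linear": [0,30,0],"yaw": 0},
    {"linear": [0,30,0],"yaw": 0},
    {"linear": [0,30,0],"yaw": 0},
    {"linear": [0,30,0],"yaw": 0},
  ],
)

```text
time: 22.92
eef_pos: [0.5234, 0.0094, 0.1541]
tcp_rot: [1.0, 0.0, -0.001, -0.0]
ft_force: [0.1, 0.2, 0.1]
grip_width: 0.088
```

Request:
send_rows(
  plan=[
    {"linear": [0,30,0],"yaw": 0},
    {"linear": [0,30,0],"yaw": 0},
    {"linear": [0,24,0],"yaw": 0},
    {"linear": [0,0,0],"yaw": 0},
    {"linear": [0,0,0],"yaw": 0},
  ],
)

```text
time: 23.33
eef_pos: [0.5237, -0.074, 0.1542]
tcp_rot: [1.0, -0.001, -0.001, -0.0]
ft_force: [0.1, 0.4, -0.2]
grip_width: 0.0877
```

Request:
send_rows(
  plan=[
    {"linear": [0,0,25],"yaw": 0},
    {"linear": [0,0,33],"yaw": 0},
    {"linear": [0,0,30],"yaw": 0},
    {"linear": [0,0,20],"yaw": 0},
    {"linear": [0,0,10],"yaw": 0},
    {"linear": [0,0,0],"yaw": 0},
    {"linear": [0,0,0],"yaw": 0},
  ],
)

```text
time: 23.92
eef_pos: [0.5245, -0.0724, 0.0374]
tcp_rot: [1.0, 0.0, -0.001, -0.0]
ft_force: [0.0, 0.2, -0.7]
grip_width: 0.088
```

Request:
send_rows(
  plan=[
    {"linear": [0,0,0],"yaw": 0},
    {"linear": [0,0,0],"yaw": 0},
    {"linear": [0,0,0],"yaw": 0},
    {"linear": [0,0,0],"yaw": 0},
    {"linear": [0,0,0],"yaw": 0},
    {"linear": [0,0,0],"yaw": 0},
    {"linear": [0,0,0],"yaw": 0},
  ],
  claw=0.3,
  newtons=25,
)

```text
time: 24.5
eef_pos: [0.5249, -0.0733, 0.0382]
tcp_rot: [1.0, -0.0, 0.0, 0.0]
ft_force: [-1.0, -0.1, 7.0]
grip_width: 0.0539
```

Request:
send_rows(
  plan=[
    {"linear": [0,0,-8],"yaw": 0},
    {"linear": [0,0,-15],"yaw": 0},
    {"linear": [0,0,-25],"yaw": 0},
    {"linear": [0,0,-25],"yaw": 0},
    {"linear": [0,0,-25],"yaw": 0},
    {"linear": [0,0,-15],"yaw": 0},
    {"linear": [0,0,-7],"yaw": 0},
    {"linear": [0,0,0],"yaw": 0},
  ],
)

```text
time: 25.17
eef_pos: [0.5256, -0.0734, 0.1593]
tcp_rot: [1.0, -0.0, 0.001, 0.0]
ft_force: [0.5, -0.4, -1.8]
grip_width: 0.0539
```

Run:
```python
from h import *
print(state()['eef_pos'],state()['grip_width'])
cv2.imwrite(f"pics/d_side.png",cv2.cvtColor(grab_frame("side"),cv2.COLOR_RGB2BGR))
```

```text
[ 0.52555514 -0.07336698  0.1592998 ] 0.0538746585154441
```

View pics/d_side.png

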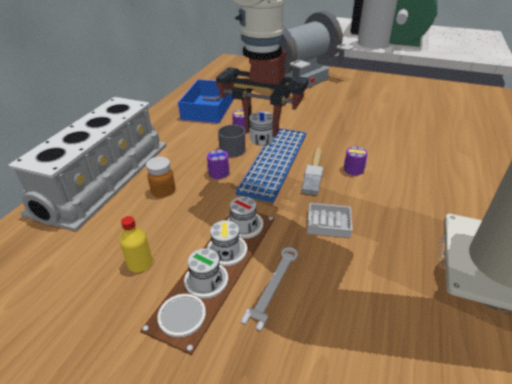

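Red, yellow and green are seated at (243,210), (226,232) and (204,262). Blue is held, and the last dish is at (182,316).

Request:
send_rows(
  plan=[
    {"linear": [1,-15,0],"yaw": 0},
    {"linear": [1,-30,0],"yaw": 0},
    {"linear": [0,-30,0],"yaw": 0},
    {"linear": [0,-30,0],"yaw": 0},
    {"linear": [0,-30,0],"yaw": 0},
    {"linear": [0,-30,0],"yaw": 0},
    {"linear": [0,-30,0],"yaw": 0},
    {"linear": [0,-30,0],"yaw": 0},
  ],
)

```text
time: 25.88
eef_pos: [0.5254, 0.1529, 0.1558]
tcp_rot: [1.0, -0.0, -0.002, 0.0]
ft_force: [0.6, 0.6, -2.3]
grip_width: 0.0538
```

Request:
send_rows(
  plan=[
    {"linear": [0,-30,0],"yaw": 0},
    {"linear": [0,-30,0],"yaw": 0},
    {"linear": [0,-30,0],"yaw": 0},
    {"linear": [0,-30,0],"yaw": 0},
    {"linear": [0,-28,0],"yaw": 0},
    {"linear": [0,-16,0],"yaw": 0},
    {"linear": [0,0,0],"yaw": 0},
    {"linear": [0,0,0],"yaw": 0},
  ],
)

```text
time: 26.55
eef_pos: [0.5259, 0.3156, 0.1562]
tcp_rot: [1.0, 0.001, -0.001, 0.001]
ft_force: [-1.2, -0.3, -2.5]
grip_width: 0.0535
```

Request:
send_rows(
  plan=[
    {"linear": [0,0,15],"yaw": 0},
    {"linear": [0,0,30],"yaw": 0},
    {"linear": [0,0,30],"yaw": 0},
    {"linear": [0,0,20],"yaw": 0},
    {"linear": [0,0,10],"yaw": 0},
    {"linear": [0,0,6],"yaw": 0},
    {"linear": [0,0,4],"yaw": 0},
    {"linear": [0,0,2],"yaw": 0},
  ],
)

```text
time: 27.22
eef_pos: [0.5273, 0.3155, 0.041]
tcp_rot: [1.0, -0.0, 0.0, -0.0]
ft_force: [0.3, -0.3, -1.8]
grip_width: 0.0534
```

Request:
send_rows(
  plan=[
    {"linear": [0,0,1.5],"yaw": 0},
    {"linear": [0,0,1],"yaw": 0},
    {"linear": [0,0,0.5],"yaw": 0},
    {"linear": [0,0,0],"yaw": 0},
  ],
)

```text
time: 27.55
eef_pos: [0.527, 0.316, 0.0383]
tcp_rot: [1.0, 0.0, 0.0, -0.0]
ft_force: [-0.3, -0.2, -1.6]
grip_width: 0.0536
```

Request:
send_rows(
  plan=[
    {"linear": [0,0,1],"yaw": 0},
    {"linear": [0,0,0.5],"yaw": 0},
    {"linear": [0,0,0.5],"yaw": 0},
    {"linear": [0,0,0.2],"yaw": 0},
    {"linear": [0,0,0],"yaw": 0},
  ],
)

```text
time: 27.97
eef_pos: [0.5268, 0.3159, 0.0362]
tcp_rot: [1.0, 0.0, 0.0, -0.0]
ft_force: [-1.8, -0.6, 4.3]
grip_width: 0.0542
```

Request:
send_rows(
  plan=[
    {"linear": [0,0,0.2],"yaw": 0},
    {"linear": [0,0,0],"yaw": 0},
  ],
)

```text
time: 28.13
eef_pos: [0.5268, 0.3159, 0.0362]
tcp_rot: [1.0, 0.0, 0.0, -0.0]
ft_force: [-1.7, -1.6, 6.5]
grip_width: 0.0539
```

Request:
send_rows(
  plan=[
    {"linear": [0,0,0],"yaw": 0},
    {"linear": [0,0,0],"yaw": 0},
    {"linear": [0,0,0],"yaw": 0},
    {"linear": [0,0,0],"yaw": 0},
    {"linear": [0,0,0],"yaw": 0},
    {"linear": [0,0,0],"yaw": 0},
  ],
  claw=1,
)

```text
time: 28.63
eef_pos: [0.5267, 0.3158, 0.0352]
tcp_rot: [1.0, 0.0, -0.0, 0.0]
ft_force: [-0.6, 0.3, 0.6]
grip_width: 0.0873
```

Request:
send_rows(
  plan=[
    {"linear": [0,0,-8],"yaw": 0},
    {"linear": [0,0,-20],"yaw": 0},
    {"linear": [0,0,-30],"yaw": 0},
    {"linear": [0,0,-30],"yaw": 0},
    {"linear": [0,0,-30],"yaw": 0},
    {"linear": [0,0,-20],"yaw": 0},
    {"linear": [0,0,0],"yaw": 0},
  ],
)

```text
time: 29.22
eef_pos: [0.5292, 0.3172, 0.1788]
tcp_rot: [1.0, -0.0, 0.004, -0.002]
ft_force: [0.8, 0.4, 1.2]
grip_width: 0.0878
```

Request:
send_rows(
  plan=[
    {"linear": [0,20,-5],"yaw": 0},
    {"linear": [0,30,-5],"yaw": 0},
    {"linear": [0,30,-5],"yaw": 0},
    {"linear": [0,30,-5],"yaw": 0},
    {"linear": [0,30,-5],"yaw": 0},
    {"linear": [0,30,-5],"yaw": 0},
    {"linear": [0,30,-5],"yaw": 0},
    {"linear": [0,30,-5],"yaw": 0},
  ],
)

```text
time: 29.88
eef_pos: [0.526, 0.0843, 0.2129]
tcp_rot: [1.0, 0.0, -0.001, 0.0]
ft_force: [0.5, -0.4, -0.4]
grip_width: 0.0881
```

Request:
send_rows(
  plan=[
    {"linear": [0,30,0],"yaw": 0},
    {"linear": [0,30,0],"yaw": 0},
    {"linear": [0,30,0],"yaw": 0},
    {"linear": [0,15,0],"yaw": 0},
    {"linear": [0,0,0],"yaw": 0},
    {"linear": [0,0,0],"yaw": 0},
    {"linear": [0,0,0],"yaw": 0},
  ],
)

```text
time: 30.47
eef_pos: [0.5265, -0.0187, 0.2129]
tcp_rot: [1.0, -0.0, -0.0, -0.0]
ft_force: [0.3, 0.6, 0.8]
grip_width: 0.0877
```

Run:
```python
from h import *
print(state()['eef_pos'],state()['grip_width'])
for n in("scene","side"):
  im=cv2.cvtColor(grab_frame(n),cv2.COLOR_RGB2BGR);cv2.imwrite(f"pics/e_{n}.png",im)
  b=im[175:240,255:420] if n=="scene" else im[190:350,140:290]
  cv2.imwrite(f"pics/ez_{n}.png",cv2.resize(b,None,fx=3.6,fy=3.6,interpolation=2))
  hsv=cv2.cvtColor(im,cv2.COLOR_BGR2HSV)
  for nm,lo,hi in(("red",0,8),("yel",22,34),("grn",50,75),("blu",105,125)):
    m=((hsv[...,0]>=lo)&(hsv[...,0]<=hi)&(hsv[...,1]>110)&(hsv[...,2]>80)).astype(np.uint8)
    k,l,st,ce=cv2.connectedComponentsWithStats(m)
    for i in range(1,k):
      p=ray(n,ce[i],.066)
      if 8<st[i][4]<200 and p[1]>.05 and p[1]<.34 and .48<p[0]<.56: print(n,nm,ce[i].round(1),st[i][4],p.round(3)[:2])
```

```text
[ 0.52645224 -0.01865779  0.2129165 ] 0.08769856507727683
scene red [284.8 188.9] 34 [0.513 0.075]
scene yel [320.2 191.2] 39 [0.518 0.154]
scene grn [356.8 193.6] 28 [0.523 0.235]
scene blu [393.2 195.7] 34 [0.527 0.315]
side red [243.3 204.5] 39 [0.511 0.077]
side yel [224.  229.4] 69 [0.518 0.157]
side grn [203. 259.] 74 [0.522 0.236]
side blu [176.3 295.5] 118 [0.527 0.318]
```

View pics/ez_scene.png

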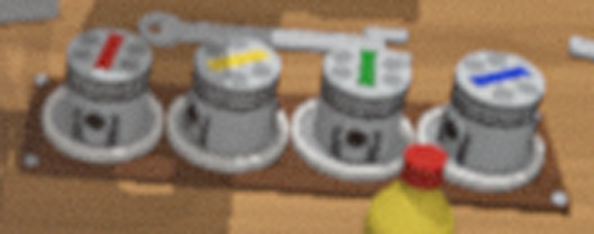

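View pics/ez_side.png

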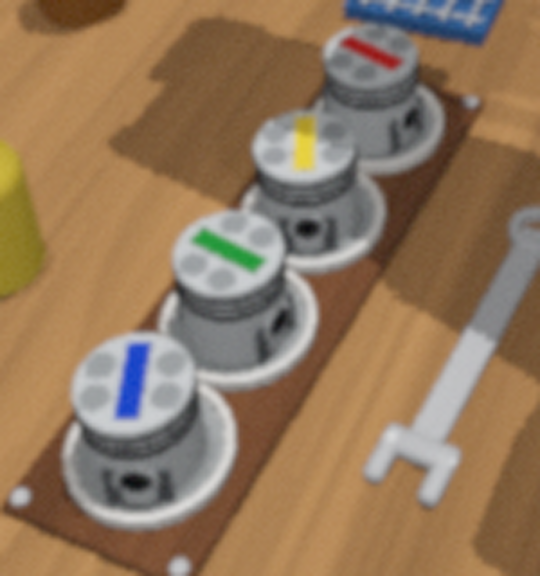

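Both views show all four pistons upright and inside their rims, in the order red, yellow, green, blue. The gripper is clear, so I'm handing in.

```bash
python3 -c "
from station import *
print(job_done())"
```

```text
the job is handed in; nothing more can be done
None
```

All four pistons are in the tray dishes in their rack order: red, yellow, green, blue, from right to left as the robot faces them. I gripped each one across the row, lowered it until the wrist force showed contact (about 4 to 9 N), then released it and moved the arm clear. The job was handed in at about 31 s.

The last pictures (scene and side) show every piston crown up and inside its rim. The measured crown centres are within about 3 mm of the dish centres, against 8 mm of clearance. The two fixed cameras disagreed by about 3 mm along y on the dish centres, so I used the average; a wrist picture of the first dish matched it. The rack-to-tray distance came out at about 387 mm rather than the stated 380 mm. I relied on the measured positions, and all four pistons went into their dishes. None of the checks failed.

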